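# Find the desk unit's concealed catch and spring its drawer

### The arm

A 6-joint arm with a two-finger parallel gripper is mounted at the origin on the work surface. World frame = base frame: x ahead of the robot, y to its left, z up, the work surface at z = 0. Lengths are in m, angles in degrees, forces in N, time in s.
With the tool pointing down it reaches from about 0.25 to 0.725 m from the base axis. Payload 9.7 kg.
Tool frame: the origin (TCP) lies midway between the tips of the shut fingers; the grasp point (between the pads) lies bot.hold_point_z behind it (bot.hold_point_z is the distance from the TCP to the grasp point, in m); z points along the fingers, y is the line along which they close (so a half turn about z gives the same grasp; the last joint's range is limited). The gripper opens to 85 mm and grips with 20 to 120 N. Pads are 22 mm wide; open, the fingers measure 114 mm over their backs; the gripper's body (76 mm by 85 mm) begins 54 mm behind the grasp point. The pads swing forward as they close: fully open they stand 13 mm farther back than shut.
Start: joints at [-76.604, 4.979, 10.078, 95.1, 0, 90], TCP at [0.127, -0.535, 0.231] pointing down, gripper open.
Joint ranges: [-179.16, 179.16], [-48.56, 103.87], [-65.8, 70.77], [-126.05, 130.52], [-82.76, 87.17], [-180, 180]. Speed limits (degrees/s): [127.2, 127.2, 147.25, 180, 180, 180].

### API

Orientations are given as [roll, pitch, yaw] about the fixed x, y, z axes, in that order (R = Rz(yaw) Ry(pitch) Rx(roll)).
In Python, from workcell import bot, camera, camera_model, ticket gives the robot as it stands.
- The arm moves only by the tool send_rows, never from a script. Its argument "targets" is text: rows parted by semicolons, each of 5 numbers parted by spaces: the shift along the tool's x, y, z in mm, then the turn about the tool's z in degrees, then the closure in counts, from 0 (fully open) to 255 (shut). A call has 1 to 20 rows; each row is the pose to reach, as a shift and turn from the pose commanded when the call began, along the tool's axes at that moment; what a row does not reach only later rows make up. A row lasts 1/8 s, in which the tool goes at most 62.5 mm and 10.7 degrees, less where a joint would pass 70% of its speed; a pose out of reach is approached as far as the arm can. A call with a gripper value outside its range is refused whole. The fingers move at their own pace and stop on an object; "newtons" is the grip in N (left out, the last holds). Time passes only in rows, so rows that repeat a pose let the fingers close. It gives the time, the measured TCP pose, the force, the opening and the grip force at its end, in the units of the state.
- bot.get_obs(): the state, without advancing time (a new reading comes with each control period).
- camera(name): name is "scene" or "top" or "wrist"; returns the picture (420x560x3 uint8, blue, green, red); there is no depth.
- camera_model(name): a dict with "K" (3x3 intrinsics, pixels), "pose" (4x4, takes a point from camera to world coordinates); the wrist camera has in their place "T_tool_cam" (4x4, takes a point from camera to tool coordinates, whose origin is the TCP and whose axes are the flange's). Camera axes: x right, y down, z forward; pixel columns grow to the right and rows downward; lengths in m; the calibration is good to about 2 mm. A picture is of the moment at which its call begins: read the wrist's pose just before it. camera_model takes no time and is no camera call.
- ticket.job_done(): hands the job in; it is judged then, once.
The state is a dict: "time": time; "q": joint angles; "qd": joint speeds; "joint_efforts": joint torques, N m; "ee_pos": TCP position; "tcp_rot": TCP orientation; "wrist_force": force on the tool from outside, world axes, zero at the start; "torque": the same for the moment, N m; "opening": finger opening in m; "grasp_force": force on a finger pad.
Only numpy, scipy, OpenCV 4.12 (cv2) and the standard library are available. Lean on these libraries where they do the work, as an engineer would, in place of code of your own. Each camera call takes 0.05 s, during which the arm holds its last target. There are 200 camera calls.

### The job

The drawer of the low dark wooden desk unit has no handle: a concealed catch, a square plate of the same grey sunk a little into the flat grey strip along the middle of the unit's top, somewhere along its length, lets it go. Feel along the strip with the fingertips for the catch, press it in so that the drawer springs out, and leave the drawer open. Touch gently, and leave the other things on the desk and on the unit where they are.

Things in the scene. Friction and masses are not known exactly. Their poses are not given: they have to be found in the camera images.
- unit: low desk unit of dark wood, fixed to the desk, 230 (x) by 430 mm (y); origin: centre of its underside, on the desk. Drawer front faces its -x. Its top is flat, grey and rigid for 100 mm to either side (y) of the middle, 75 mm above the desk; beyond that, wooden shoulders stand 12 mm higher and carry small things up to 41 mm high. The strip is the middle 90 mm (x) of the grey top.
- strip_mid (a point): centre of the strip's surface, 75 mm above the desk, over the unit's origin; axes as the unit's. The catch lies in a recess 44 x 44 mm (sides along x and y), 2.5 mm deep, wide enough for shut fingertips; its centre is on the strip's middle line (x = 0), at y anywhere from -55 to +55 mm, a new place in every run and not reported: feel or look for it.
- catch (a joint): the catch plate: how far it is pushed down, 0 (its surface 2.5 mm below the strip) to 0.006 m; sprung, it starts to give at about 2 N, takes about 6 N in all, and comes up again when let go; the drawer is let go at about 0.0035 m, so press it to 0.005 or more
- drawer (a joint): how far the drawer is out: 0 shut (held by the catch), 0.045 m fully out; once let go it springs out by itself towards the unit's -x within about half a second and stays out
- drawer_front (a point): middle of the outer face of the drawer front (390 mm wide, 49 mm high); moves with the drawer
- mug: bystander: white mug, 80 mm across, 95 mm high, handle on its +y side; origin: centre of its underside
- pen_pot: bystander: blue pot with pens, 90 mm across at its foot, pens to 155 mm high; origin: centre of its underside
- tape_stand: bystander: black tape stand, 120 x 55 mm, 77 mm high; origin: centre of its underside
- mouse: bystander: black computer mouse, 100 x 60 mm, 34 mm high; origin: centre of its underside
- calculator: bystander: black desk calculator, 150 x 80 mm, 21 mm high; origin: centre of its underside
- note_block: bystander: block of white note paper, 76 x 76 x 28 mm, lying on the unit's left (+y) shoulder; origin: centre of its underside
- stapler: bystander: blue and black stapler, 140 x 34 mm, 41 mm high, lying on the unit's right (-y) shoulder; origin: centre of its underside

How it is judged:
By the outcome, as a careful person would: the job done as asked, in the order asked, and still so for the second after the job is handed in, with the robot touching nothing.
It also fails if it takes over 58 s, if anything falls off the work surface, if the arm or the gripper's body presses on something with over 40 N, if the wrist force passes 120 N, or if a joint passes its speed limit or range.

## Working session

There is one attempt and no reset: what is moved stays moved. The work goes in short steps, Python scripts to look and compute and a tool call to move; the robot and the scene stay as the last step left them, time stands still between calls to the robot, and variables do not carry over. Pictures are saved under pics/ and viewed, at most 10 in all, crops included, and the job is handed in when it is done.

Besides the shell and the picture viewer there is one more tool, called after "Request:" as name(argument=value, ...) on one line, values as JSON. send_rows: Moves the arm, as the interface text tells. Its arguments: {"type":"object","properties":{"targets":{"type":"string"},"newtons":{"type":"number"}},"required":["targets"]}

```bash
mkdir -p pics; python3 - <<'E'
from workcell import bot,camera,camera_model
import cv2,numpy as np
o=bot.get_obs();print(o['time'],o['ee_pos'],o['tcp_rot'],o['opening'],bot.hold_point_z)
for n in("top","scene"):
    cv2.imwrite(f"pics/{n}0.png",camera(n));m=camera_model(n);print(n,np.round(m['K'],1).tolist(),np.round(m['pose'],4).tolist())
E
```

```text
0.0 [ 0.12736458 -0.53481595  0.23056685] [-1.79922936e+02  2.33255772e-03  1.33954563e+01] 0.08524082838331616 0.0187
top [[400.0, 0.0, 279.2], [0.0, 400.0, 210.1], [0.0, 0.0, 1.0]] [[0.0038, -0.9974, 0.0716, 0.3753], [-0.9997, -0.0054, -0.0223, 0.0003], [0.0226, -0.0715, -0.9972, 1.1562], [0.0, 0.0, 0.0, 1.0]]
scene [[497.3, 0.0, 273.7], [0.0, 497.3, 210.8], [0.0, 0.0, 1.0]] [[0.7096, 0.5862, -0.3908, 0.9716], [0.7045, -0.5967, 0.3841, -0.4613], [-0.0081, -0.5479, -0.8365, 1.137], [0.0, 0.0, 0.0, 1.0]]
```

View pics/top0.png

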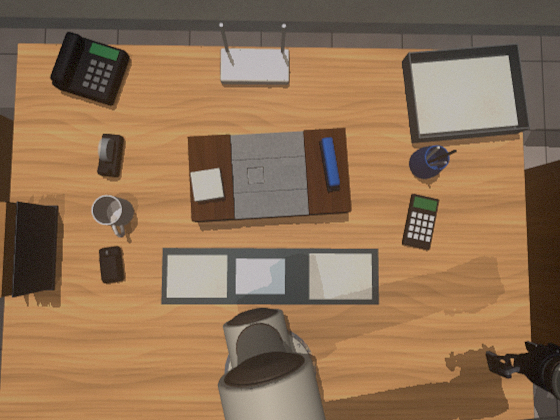

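View pics/scene0.png

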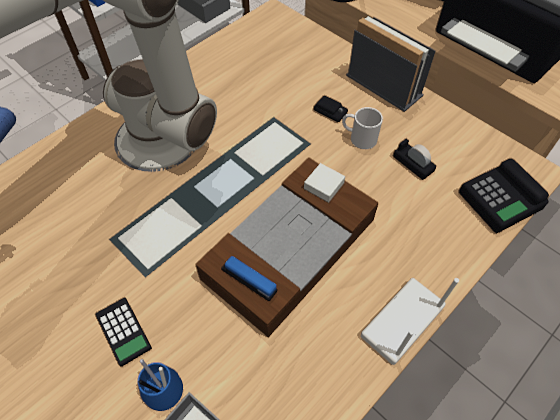

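The top view shows the unit with its grey top spanning about (231–308, 132–218), and a square outline, likely the catch, at about (256,175). I'll enlarge and measure it.

```bash
cat > h.py <<'E'
import numpy as np
from workcell import camera_model
def ray(uv,z,n="top"):
    m=camera_model(n);P=np.array(m['pose']);d=P[:3,:3]@np.linalg.inv(m['K'])@[uv[0],uv[1],1.]
    return P[:3,3]+d*(z-P[2,3])/d[2]
E
python3 - <<'E'
import cv2,numpy as np
from h import ray
im=cv2.imread("pics/top0.png");s=cv2.cvtColor(im,cv2.COLOR_BGR2HSV)
m=((s[...,1]<40)&(s[...,2]>60)&(s[...,2]<190)).astype(np.uint8);m[:125]=0;m[225:]=0;m[:,:226]=0;m[:,312:]=0
c=max(cv2.findContours(cv2.morphologyEx(m,cv2.MORPH_OPEN,np.ones((3,3))),0,1)[0],key=cv2.contourArea)
p=np.array([ray(q,.075)[:2] for q in c[:,0]],np.float32);r=cv2.minAreaRect(p);print(r)
for uv in[(256,175.5),(248,168),(264,183),(231,135),(308,215),(304,132),(233,218)]:print(uv,ray(uv,.075).round(4))
cv2.imwrite("pics/crop.png",cv2.resize(cv2.convertScaleAbs(im[125:225,225:315],alpha=1.6),None,fx=6,fy=6,interpolation=cv2.INTER_CUBIC))
E
```

```text
((0.5499760508537292, 0.004429720342159271), (0.2288685441017151, 0.20045366883277893), 3.84023380279541)
(256, 175.5) [0.547  0.0398 0.075 ]
(248, 168) [0.5675 0.0618 0.075 ]
(264, 183) [0.5266 0.0179 0.075 ]
(231, 135) [0.6585 0.1091 0.075 ]
(308, 215) [ 0.44   -0.1019  0.075 ]
(304, 132) [ 0.6688 -0.0912  0.075 ]
(233, 218) [0.4308 0.1009 0.075 ]
```

View pics/crop.png

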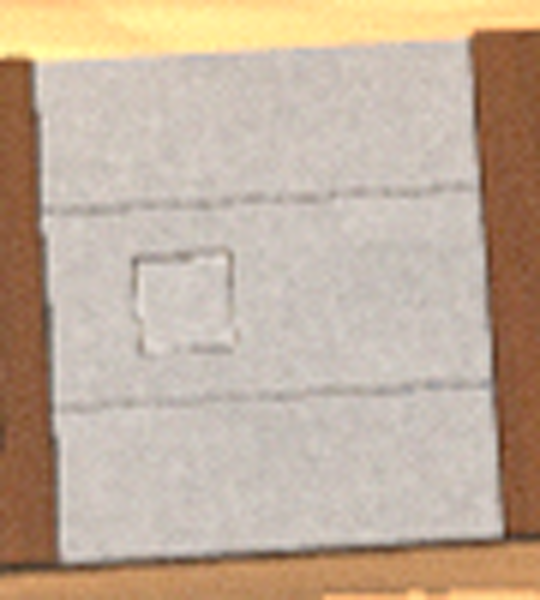

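The crop shows the catch square between (135,258) and (234,350). That puts its centre at top pixel (255.6,175.1), or world (0.548, 0.041). It lies on the middle line at unit y ≈ +37 mm, with a side of about 42 mm and a unit yaw of about 3°, which agrees with the sizes given. I'll close the fingers and move above it.

Request:
send_rows(targets="39 -33 0 0 255;78 -66 0 1 255;116 -99 0 2 255;155 -132 0 3 255;194 -165 0 4 255;233 -198 0 5 255;271 -231 0 6 255;310 -265 0 7 255;349 -298 0 8 255;388 -331 0 9 255;427 -364 0 10 255;465 -397 0 10 255;504 -430 0 10 255;543 -463 0 10 255;543 -463 25 10 255;543 -463 50 10 255;543 -463 70 10 255;543 -463 80 10 255;543 -463 80 10 255;543 -463 80 10 255")

```text
time: 2.6
ee_pos: [0.549, 0.0367, 0.1522]
tcp_rot: [-179.8, -0.1, 3.8]
wrist_force: [0.2, -0.5, 0.2]
opening: 0.0
grasp_force: 0.0
```

```bash
python3 - <<'E'
from workcell import bot,camera,camera_model
import cv2,numpy as np
from scipy.spatial.transform import Rotation as R
o=bot.get_obs();print(o['time'],o['ee_pos'],o['tcp_rot'],o['opening'],o['wrist_force'])
cv2.imwrite("pics/w1.png",camera("wrist"));m=camera_model("wrist");print(np.round(m['K'],1).tolist(),np.round(m['T_tool_cam'],4).tolist())
E
```

```text
2.6 [0.5490004  0.03672321 0.15220028] [-1.79807734e+02 -6.56255867e-02  3.78537331e+00] 5.735115860610905e-06 [ 0.20852802 -0.47191232  0.18840716]
[[313.6, 0.0, 280.5], [0.0, 313.6, 208.2], [0.0, 0.0, 1.0]] [[0.0011, -0.947, -0.3212, 0.0829], [1.0, 0.0011, 0.0002, 0.0003], [0.0002, -0.3212, 0.947, -0.1432], [0.0, 0.0, 0.0, 1.0]]
```

View pics/w1.png

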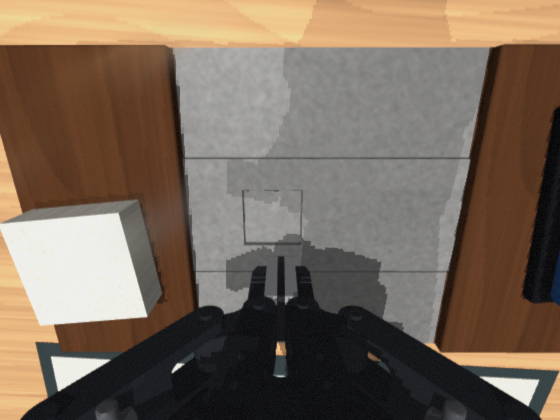

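The wrist view shows the recess at (243–302, 190–243), ahead of the fingertips and slightly to their left (+y). I'll cast its corners.

```bash
python3 - <<'E'
from workcell import bot,camera_model
import numpy as np
from scipy.spatial.transform import Rotation as R
o=bot.get_obs();print(o['ee_pos']);T=np.eye(4);T[:3,:3]=R.from_euler('xyz',o['tcp_rot'],degrees=True).as_matrix();T[:3,3]=o['ee_pos']
m=camera_model("wrist");P=T@m['T_tool_cam'];Ki=np.linalg.inv(m['K'])
c=[]
for u in[(243,190),(302,190),(302,243),(245,243),(185,158),(470,158),(193,271),(449,271)]:
    d=P[:3,:3]@Ki@[*u,1];c.append(P[:3,3]+d*(.075-P[2,3])/d[2])
c=np.array(c);print(c.round(4));w=c[:4].mean(0);print(w, "tool shift mm",(T[:3,:3].T@(w-o['ee_pos'])*1000).round(1))
E
```

```text
[0.54906904 0.03671927 0.15226726]
[[ 0.5694  0.0654  0.075 ]
 [ 0.5724  0.0225  0.075 ]
 [ 0.5302  0.0188  0.075 ]
 [ 0.5272  0.0626  0.075 ]
 [ 0.59    0.1069  0.075 ]
 [ 0.6036 -0.0931  0.075 ]
 [ 0.4999  0.1032  0.075 ]
 [ 0.514  -0.0999  0.075 ]]
[0.5498085 0.0423275 0.075    ] tool shift mm [ 1.  -5.3 77.3]
```

Both views agree to within 2 mm: recess centre at about (0.549, 0.042), and the strip measures 90 mm wide. I'll centre on it and descend to just above.

Request:
send_rows(targets="1 -5 0 0 255;1 -5 20 0 255;1 -5 40 0 255;1 -5 55 0 255;1 -5 65 0 255;1 -5 70 0 255;1 -5 70 0 255;1 -5 70 0 255")

```text
time: 3.65
ee_pos: [0.5498, 0.0395, 0.0819]
tcp_rot: [-179.7, -0.0, 4.0]
wrist_force: [-0.7, -0.4, -0.5]
opening: 0.0002
grasp_force: 0.0
```

Request:
send_rows(targets="0 -2 0 0 255;0 -2 2 0 255;0 -2 4 0 255;0 -2 5 0 255;0 -2 6 0 255;0 -2 7 0 255;0 -2 8 0 255;0 -2 9 0 255;0 -2 10 0 255;0 -2 10 0 255")

```text
time: 4.9
ee_pos: [0.5495, 0.0405, 0.0716]
tcp_rot: [-179.7, -0.0, 4.1]
wrist_force: [-1.3, -0.4, 3.7]
opening: 0.0
grasp_force: 2.0
```

The tip is at 71.6 mm, below the strip surface, with a light contact of about 4 N, so it is on the plate. I'll press it in slowly.

Request:
send_rows(targets="0 0 1 0 255;0 0 2 0 255;0 0 3 0 255;0 0 4 0 255;0 0 5 0 255;0 0 5 0 255;0 0 5 0 255")

```text
time: 5.78
ee_pos: [0.5497, 0.0406, 0.0666]
tcp_rot: [-179.7, -0.0, 4.1]
wrist_force: [-0.4, 0.2, 6.9]
opening: 0.0003
grasp_force: 2.9
```

```bash
python3 - <<'E'
from workcell import camera
import cv2
cv2.imwrite("pics/top2.png",camera("top"));cv2.imwrite("pics/sc2.png",camera("scene"))
E
```

```text
(no output)
```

View pics/top2.png

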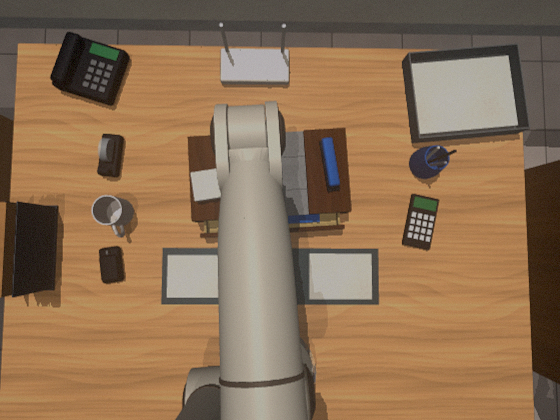

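The drawer has sprung out: its front edge is now at about row 230 (columns 200–345), and the insides show. I'll retract.

Request:
send_rows(targets="0 0 -2 0 255;0 0 -8 0 255;0 0 -20 0 255;0 0 -50 0 255;0 0 -80 0 255;0 0 -110 0 255;0 0 -140 0 255;0 0 -160 0 255;0 0 -160 0 255;0 0 -160 0 255;0 0 -160 0 255;0 0 -160 0 255")

```text
time: 7.38
ee_pos: [0.5492, 0.0397, 0.2256]
tcp_rot: [-179.7, 0.1, 4.1]
wrist_force: [0.4, -0.2, -0.3]
opening: 0.0001
grasp_force: 0.0
```

```bash
python3 - <<'E'
from workcell import bot,camera
import cv2
print(bot.get_obs()['wrist_force'])
cv2.imwrite("pics/sc3.png",camera("scene"))
E
```

```text
[ 0.37484771 -0.17747248 -0.29958399]
```

View pics/sc3.png

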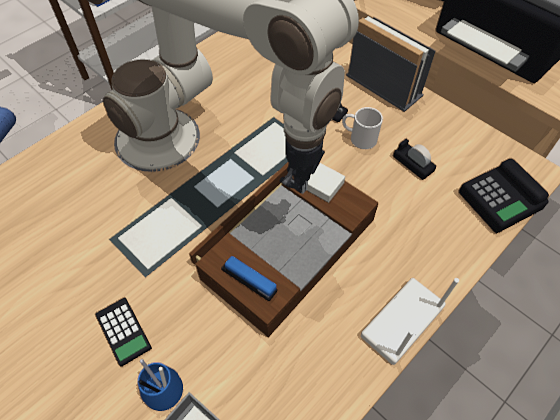

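The drawer stands open (its front edge is near (195,257)), the arm is clear, and the stapler, note block and other things are where they were. Handing in.

```bash
python3 -c "
from workcell import ticket
print(ticket.job_done())"
```

```text
the job is handed in; nothing more can be done
None
```

The drawer is open and the job is handed in: I found the catch by camera at about y = +37 mm on the strip, pressed it in about 6 mm at 7 N, then lifted the arm clear without disturbing anything else.

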